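# Fit the matching tube wheel to the sample rotator

## Robot

A 6-joint arm with a two-finger parallel gripper is mounted at the origin on a cart in front of the work surface, level with it; the furniture and walls round the work are solid. World frame = base frame: x ahead of the robot, y to its left, z up, the work surface at z = 0. Lengths are in m, angles in rad, forces in N, time in s.
With the tool pointing down it reaches from about 0.35 to 0.975 m from the base axis. Payload 7.1 kg.
Tool frame: the origin (TCP) lies midway between the tips of the shut fingers; the grasp point (between the pads) lies 19 mm behind it; z points along the fingers, y is the line along which they close (so a half turn about z gives the same grasp; the last joint's range is limited). The gripper opens to 88 mm and grips with 3 to 60 N. Pads are 20 mm wide; open, the fingers measure 115 mm over their backs; the gripper's body (75 mm by 178 mm) begins 61 mm behind the grasp point.
Start: joints at [1.229, 0.423, 1.63, -0, 1.089, -0.019], TCP at [0.198, 0.593, 0.223] pointing down, gripper open.
Joint ranges: [-3, 3], [-0.9, 2.11], [0.09, 2.58], [-1.31, 4.45], [0.11, 2.69], [-2.54, 2.54]. Speed limits (rad/s): [2.39, 2.39, 3.01, 3.14, 3.14, 3.14].

## Interface

Orientations are given as a unit quaternion [w, x, y, z].
In Python, from station import move_pose, movel, movej, command_gripper, wait, inverse_kinematics, read_camera, camera_info, MotionError, job_done, get_time, get_joint_pos, get_qvel, get_effort, get_tcp_pos, get_ee_rot, get_ft_force, get_ft_torque, get_grip_width, get_finger_force gives the robot as it stands. Calls block until the motion is done:
- move_pose(position, orientation): joint-space move of the TCP to a pose.
- movel(position, frame=None, v=0.15, until_force=None): straight line of the TCP; frame=None keeps the orientation; v is the mean speed in m/s. With until_force (N) it stops when the force on the tool has changed by that much, and returns True; else False.
- movej(angles): joint-space move.
- command_gripper(opening): opening from 0.0 (shut) to 1.0 (fully open); the grip force is fixed at half the most; returns when the fingers have stopped.
- wait(seconds).
- inverse_kinematics(position, orientation): joint angles nearest the present ones, or None.
- read_camera(name): name is "scene" or "top" or "wrist"; returns the picture (384x512x3 uint8, red, green, blue); there is no depth.
- camera_info(name): a dict with "intrinsics" (3x3 intrinsics, pixels), "T" (4x4, takes a point from camera to world coordinates); the wrist camera has in their place "tool_from_camera" (4x4, takes a point from camera to tool coordinates, whose origin is the TCP and whose axes are the flange's). Camera axes: x right, y up, looking along -z (the intrinsics and any distortion apply to the point x, -y, -z); pixel columns grow to the right and rows downward; lengths in m; the calibration is good to about 2 mm. A picture is of the moment at which its call begins: read the wrist's pose just before it. camera_info takes no time and is no camera call.
A pose or a line that the arm cannot do raises MotionError and nothing moves.
- job_done(): hands the job in; it is judged then, once.
Readings, each from a call of its own:
- get_time(): time.
- get_joint_pos(): joint angles.
- get_qvel(): joint speeds.
- get_effort(): joint torques, N m.
- get_tcp_pos(): TCP position.
- get_ee_rot(): TCP orientation.
- get_ft_force(): force on the tool from outside, world axes, zero at the start.
- get_ft_torque(): the same for the moment, N m.
- get_grip_width(): opening from 0.0 (shut) to 1.0 (fully open).
- get_finger_force(): force on a finger pad.
Only numpy, scipy, OpenCV 4.12 (cv2) and the standard library are available. Lean on these libraries where they do the work, as an engineer would, in place of code of your own. Each camera call takes 0.05 s, during which the arm holds its last target. There are 200 camera calls.

## Task

The sample rotator is bare. From the peg rack, pick the tube wheel whose three bolt holes line up with the studs on the rotator's hub, raise it enough to slide it off over the turned-up tip of its peg without forcing it, hang it on the studs and push it fully home, flat against the hub, then let go. Leave the other wheel hanging on its peg and the bottle, vial and carton standing where they are.

Things in the scene. Friction and masses are not known exactly. Their poses are not given: they have to be found in the camera images.
- rotator: Fixed sample rotator (tube mixer): white motor box on a dark foot plate, 165 x 140 x 145 mm, with a round aluminium hub, diameter 92, on its front. Origin: on the desk under the box; its own -x axis is the way the hub faces, z up. Nothing behind the hub's face stands higher than 151 mm above the desk. A wheel pressed outside the hub's 46 mm radius tips on the studs.
- hub_face (a point): Centre of the hub's flat face, 105 mm above the desk; axes as the rotator's. Three fixed steel studs, 8 mm thick, 18 mm long, with tapered ends, stick out level along -x on a 64 mm circle (32 mm from the centre): one straight below the centre, two above it, 60 degrees to either side of straight up. A wheel is home when its origin is here and their x axes agree.
- rack: Fixed peg rack: grey foot plate 330 x 125 mm, two posts, a level bar (top edge 176 mm above the desk) with two steel pegs sticking out level along the rack's own -x at y = +83 and y = -83 mm. Origin: on the desk under the bar; y runs along the bar, z up. One wheel hangs on each peg; which on which varies.
- peg_left_tip (a point): Centre of the round end of the turned-up tip of the peg at the rack's +y. Peg: rod 6 mm thick, its axis level at z = 170 mm from the bar to x = -85 mm in the rack's frame, then turned up at 45 degrees to this point at x = -97, z = 182 mm (so the tip's topmost point is z = 185 mm, 12 mm above the top of the level rod).
- peg_right_tip (a point): The same point on the peg at the rack's -y; same sizes.
- wheel_p: Loose white tube wheel, about 140 g: disc of diameter 150, 8 mm thick. Three windows, 30 mm wide, reach from 20 to 46 mm from the centre, one of them straight up as it hangs; midway between them are three bolt holes, diameter 11.5, on a 64 mm circle. Origin: centre of the flat back face, which faces the bar; +x points out of the back (front face at x = -8 mm), z up.
- wheel_p_rim (a point): Middle of the topmost edge of wheel_p's rim, 75 mm above its origin, half-way through the 8 mm. Below it the rim is 29 mm deep down to the window; it is bare on both faces for 20 mm to either side (beyond that, grey tube clips stand 20 mm out of the front near the rim), so it can be pinched here from above.
- wheel_p_window (a point): Middle of the outer edge of wheel_p's top window, 46 mm above its origin, half-way through the 8 mm. This edge rests on the rod of its peg; the window's lower edge is 26 mm below it.
- wheel_q: Loose white tube wheel like wheel_p in all but its three bolt holes, which lie on a 100 mm circle (50 mm from the centre). It hangs in the same way on the other peg.
- brown_bottle: Bystander: brown bottle with red cap, 49 mm thick, 116 mm tall; origin under its base.
- small_vial: Bystander: small dark vial with red cap, 21 mm thick, 45 mm tall; origin under its base.
- strip_carton: Bystander: small standing carton, 30 x 78 x 72 mm; origin under its base.

How it is judged:
By the outcome, as a careful person would: the job done as asked, in the order asked, and still so for the second after the job is handed in, with the robot touching nothing.
It also fails if it takes over 61 s, if anything falls off the work surface, if the arm or the gripper's body presses on something with over 40 N, if the wrist force passes 120 N, or if a joint passes its speed limit or range.

## Working session

There is one attempt and no reset: what is moved stays moved. The work goes in short steps, each a Python script; the robot and the scene stay as the last script left them, time stands still between calls to the robot, and variables do not carry over. Pictures are saved under pics/ and viewed, at most 10 in all, crops included, and the job is handed in when it is done.

```bash
mkdir -p pics; ls; python3 - <<'E'
from station import *
import cv2,numpy as np
np.set_printoptions(precision=4,suppress=True)
for n in ("scene","top","wrist"):
    cv2.imwrite(f"pics/{n}0.png",read_camera(n)[:,:,::-1]); i=camera_info(n); print(n,i)
print(get_time(),get_ee_rot())
E
cd pics; python3 -c "
import cv2
for n in('scene','top'):cv2.imwrite(n+'0b.png',cv2.resize(cv2.imread(n+'0.png'),(800,600),interpolation=cv2.INTER_CUBIC))"
```

```text
pics
scene {'intrinsics': array([[352.3112,   0.    , 253.7308],
       [  0.    , 352.3112, 192.5546],
       [  0.    ,   0.    ,   1.    ]]), 'T': array([[ 0.8002,  0.272 , -0.5345,  0.0277],
       [-0.5997,  0.3636, -0.7128, -0.9096],
       [ 0.0005,  0.891 ,  0.4541,  0.5798],
       [ 0.    ,  0.    ,  0.    ,  1.    ]])}
top {'intrinsics': array([[470.2413,   0.    , 264.4209],
       [  0.    , 470.2413, 190.3466],
       [  0.    ,   0.    ,   1.    ]]), 'T': array([[ 0.0253,  0.9862, -0.1637,  0.3265],
       [-0.9997,  0.0256,  0.0001, -0.2382],
       [ 0.0043,  0.1637,  0.9865,  1.3825],
       [ 0.    ,  0.    ,  0.    ,  1.    ]])}
wrist {'intrinsics': array([[321.5547,   0.    , 255.4607],
       [  0.    , 321.5547, 189.9662],
       [  0.    ,   0.    ,   1.    ]]), 'tool_from_camera': array([[ 0.0004,  0.9627,  0.2707,  0.0743],
       [ 1.    , -0.0005,  0.0002, -0.0003],
       [ 0.0003,  0.2707, -0.9627, -0.1623],
       [ 0.    ,  0.    ,  0.    ,  1.    ]])}
0.15 [-0.0001  0.1607  0.987  -0.0006]
```

View pics/scene0b.png

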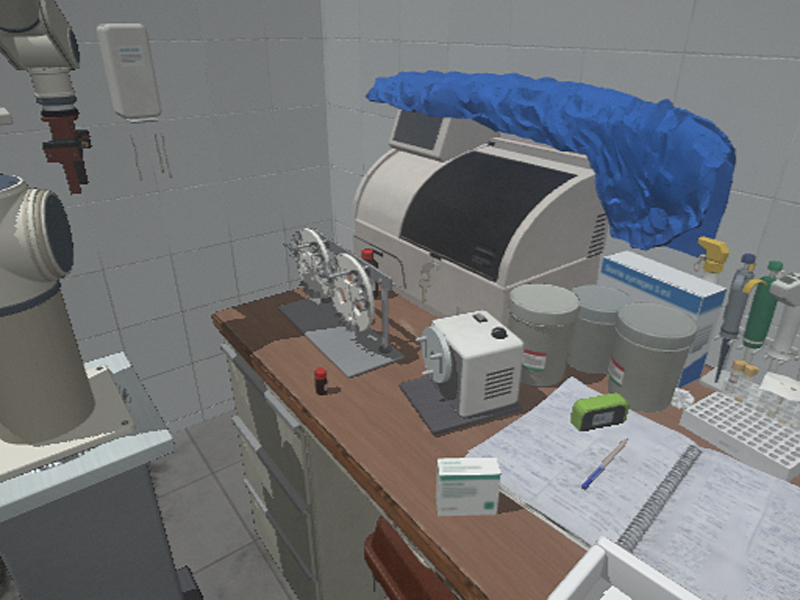

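View pics/top0b.png

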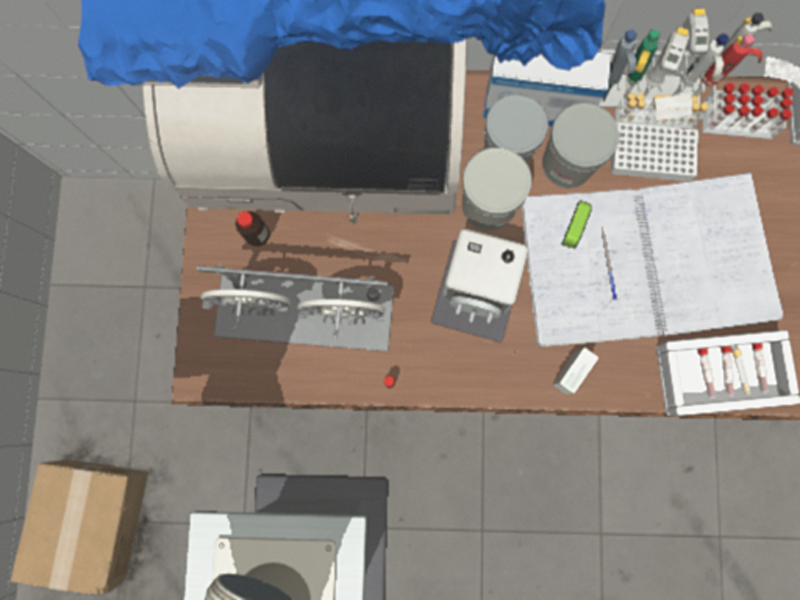

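The scene view shows the rack with two wheels at (330,290) and the rotator at (470,365). The top view shows the bar from (198,268) to (392,283) and the rotator's box at (487,265). I'll zoom in on both.

```bash
cd pics; python3 -c "
import cv2,numpy as np
t=cv2.imread('top0.png');s=cv2.imread('scene0.png')
cv2.imwrite('t1.png',cv2.resize(t[140:240,115:345],None,fx=3.47,fy=3.47,interpolation=cv2.INTER_CUBIC))
a=cv2.resize(s[140:240,175:275],None,fx=4,fy=4,interpolation=cv2.INTER_CUBIC)
b=cv2.resize(s[190:290,245:345],None,fx=4,fy=4,interpolation=cv2.INTER_CUBIC)
cv2.imwrite('s1.png',np.hstack([a,b]))"
```

```text
(no output)
```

View pics/t1.png

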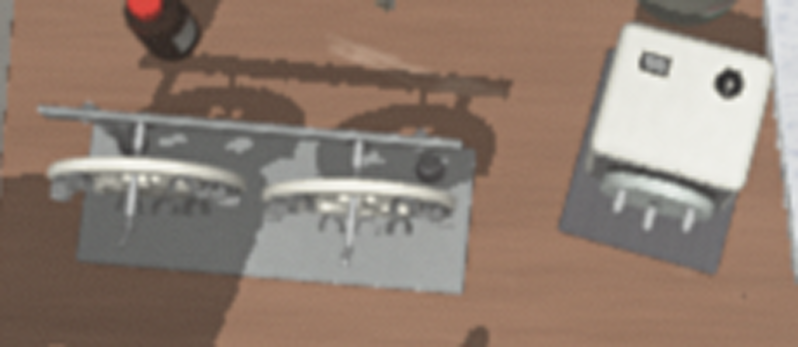

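View pics/s1.png

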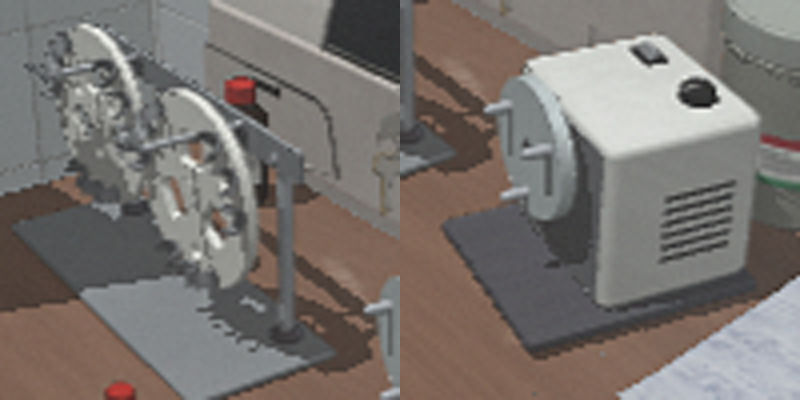

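The top crop shows the bar's top edge from (40,110) to (460,145), the peg tips near (125,240) and (346,255), and box-top corners (628,25), (770,60), (742,190) and (595,152). The holes aren't clear enough to tell the wheels apart. I'll compute coarse poses.

```bash
cat > h.py <<'E'
import numpy as np, cv2
from station import *
from scipy.spatial.transform import Rotation as R
np.set_printoptions(precision=4,suppress=True)
def quat(M): x,y,z,w=R.from_matrix(M).as_quat(); return np.array([w,x,y,z])
def mat(q): return R.from_quat([q[1],q[2],q[3],q[0]]).as_matrix()
def camT(n):
    i=camera_info(n)
    if n!="wrist": return i["intrinsics"],i["T"]
    T=np.eye(4);T[:3,:3]=mat(get_ee_rot());T[:3,3]=get_tcp_pos()
    return i["intrinsics"],T@i["tool_from_camera"]
def onz(KT,uv,z):
    K,T=KT; d=T[:3,:3]@(np.array([1,-1,-1])*(np.linalg.inv(K)@[uv[0],uv[1],1]))
    return T[:3,3]+d*(z-T[2,3])/d[2]
def proj(KT,P):
    K,T=KT; p=(np.atleast_2d(P)-T[:3,3])@T[:3,:3]*[1,-1,-1]; p=p@K.T
    return p[:,:2]/p[:,2:]
def frame(yaw,xyz):
    T=np.eye(4);T[:3,:3]=R.from_euler('z',yaw).as_matrix();T[:3,3]=xyz;return T
def tf(T,P): return np.atleast_2d(P)@T[:3,:3].T+T[:3,3]
def snap(n,name,crop=None,f=1.5):
    KT=camT(n); im=read_camera(n)[:,:,::-1]
    cv2.imwrite(f"pics/{name}.png",im)
    np.savez(f"pics/{name}.npz",K=KT[0],T=KT[1]); return KT,im
def load(name): d=np.load(f"pics/{name}.npz"); return d["K"],d["T"]
E
python3 - <<'E'
from h import *
KT=camT("top")
c=lambda u,v:(u/3.47+115,v/3.47+140)
for nm,u,v,z in [("barL",40,110,.176),("barR",460,145,.176),("tipL",125,240,.183),("tipR",346,255,.183),("footBL",80,262,.005),("footBR",465,293,.005),
 ("b1",628,25,.145),("b2",770,60,.145),("b3",742,190,.145),("b4",595,152,.145),("s1",620,210,.121),("s3",688,230,.121),("s2",650,227,.073),("f1",560,228,.008),("f2",715,273,.008)]:
    print(nm,onz(KT,c(u,v),z))
E
```

```text
barL [0.5668 0.1233 0.176 ]
barR [ 0.5482 -0.1938  0.176 ]
tipL [0.4691 0.0513 0.183 ]
tipR [ 0.4622 -0.1125  0.183 ]
footBL [0.4705 0.1311 0.005 ]
footBR [ 0.4526 -0.1957  0.005 ]
b1 [ 0.6526 -0.3209  0.145 ]
b2 [ 0.6275 -0.4318  0.145 ]
b3 [ 0.5245 -0.4103  0.145 ]
b4 [ 0.5512 -0.2969  0.145 ]
s1 [ 0.51   -0.3183  0.121 ]
s3 [ 0.4956 -0.3716  0.121 ]
s2 [ 0.5037 -0.3459  0.073 ]
f1 [ 0.5097 -0.2748  0.008 ]
f2 [ 0.4747 -0.4067  0.008 ]
```

```bash
cat >> h.py <<'E'
def look(cam,target,roll):
    f=np.array(target)-cam; f/=np.linalg.norm(f)
    x=np.cross(f,[0,0,1]);x/=np.linalg.norm(x);y=np.cross(x,f)
    C=np.eye(4);C[:3,:3]=np.c_[x,y,-f]@R.from_euler('z',roll).as_matrix();C[:3,3]=cam
    T=C@np.linalg.inv(camera_info("wrist")["tool_from_camera"])
    return T[:3,3],quat(T[:3,:3])
E
python3 - <<'E'
from h import *
q0=get_joint_pos()
for nm,t in (("rack",(.51,-.035,.12)),("rot",(.51,-.347,.105))):
  for cx in (.18,.22,.26):
    for cz in (.28,.36,.44):
     for cy in (-.1,0,.1):
      for r in range(4):
        p,q=look(np.array([cx,t[1]+cy,cz]),t,r*np.pi/2)
        j=inverse_kinematics(p,q)
        if j is not None: print(nm,cx,cy,cz,r,"tcp",p,"j",np.array(j))
E
```

```text
rack 0.18 -0.1 0.28 2 tcp [ 0.3441 -0.0849  0.2308] j [-0.971  -0.0325  2.5692  1.324   0.8433  2.3843]
rack 0.18 -0.1 0.36 1 tcp [ 0.3267 -0.1193  0.2595] j [-1.2035  0.1378  2.3874  1.0247  1.239  -2.3222]
rack 0.18 0 0.36 2 tcp [ 0.3389 -0.0347  0.2785] j [-0.3109 -0.4341  2.5078  0.4393  0.4625 -2.2156]
rack 0.18 0.1 0.36 2 tcp [0.3337 0.0188 0.2819] j [ 0.4076 -0.3941  2.4933 -0.7709  0.6291 -0.3263]
rack 0.18 0.1 0.36 3 tcp [0.3264 0.0494 0.259 ] j [ 0.993   0.0451  2.5044 -1.1844  1.121  -0.8535]
rack 0.18 -0.1 0.44 0 tcp [ 0.2859 -0.1033  0.2998] j [-1.5148 -0.0872  2.5758  1.0966  1.3334 -0.9177]
rack 0.18 -0.1 0.44 1 tcp [ 0.3119 -0.1238  0.3202] j [-1.1673 -0.0855  2.2926  0.8512  1.3341 -1.9676]
rack 0.18 -0.1 0.44 3 tcp [ 0.2955 -0.0712  0.3198] j [-0.8626 -0.6774  2.5739  0.8727  0.7766  1.6068]
rack 0.18 0 0.44 1 tcp [ 0.3069 -0.0626  0.3174] j [-1.0745 -0.3763  2.475   0.9447  1.1415 -1.6535]
rack 0.18 0 0.44 2 tcp [ 0.3258 -0.0347  0.337 ] j [-0.2701 -0.5118  2.3406  0.1865  0.8109 -1.9346]
rack 0.18 0 0.44 3 tcp [ 0.3064 -0.0074  0.317 ] j [ 0.5911 -0.5426  2.5373 -
[... 10611 characters left out ...]
 -0.1 0.44 3 tcp [ 0.3521 -0.3805  0.3023] j [-1.2226  0.0796  2.0947  0.9098  0.8857  1.0641]
rot 0.26 0 0.44 0 tcp [ 0.3434 -0.3473  0.2821] j [-1.3289  0.1338  2.2289  1.2072  0.9674 -0.5948]
rot 0.26 0 0.44 1 tcp [ 0.3658 -0.3746  0.2988] j [-1.2067  0.2252  1.9066  0.752   1.192  -1.653 ]
rot 0.26 0 0.44 3 tcp [ 0.3652 -0.3194  0.2984] j [-0.9394 -0.1039  2.2672  0.7481  0.4645  1.7026]
rot 0.26 0.1 0.44 0 tcp [ 0.3425 -0.2804  0.2852] j [-1.0993 -0.1043  2.495   1.6672  0.5685 -0.584 ]
rot 0.26 0.1 0.44 1 tcp [ 0.3526 -0.3137  0.3027] j [-1.1737  0.0009  2.1776  0.9076  0.9053 -1.4544]
rot 0.26 0.1 0.44 2 tcp [ 0.3827 -0.2957  0.3198] j [-0.7808 -0.0754  2.0681  0.2179  0.787  -2.0967]
```

```bash
python3 - <<'E'
from h import *
for nm,c,t in (("ra",(.26,.065,.44),(.51,-.035,.12)),("rb",(.26,-.035,.44),(.51,-.035,.12)),("ro",(.26,-.247,.44),(.51,-.347,.105))):
    p,q=look(np.array(c),t,np.pi); move_pose(p,q)
    KT,im=snap("wrist",nm); print(get_time(),get_tcp_pos(),get_joint_pos())
    cv2.imwrite(f"pics/{nm}v.png",cv2.resize(im[::-1,::-1],(800,600),interpolation=cv2.INTER_CUBIC))
E
```

```text
2.3833 [0.3855 0.0158 0.3228] [ 0.1884 -0.2665  2.2147 -0.2991  0.8512 -0.8432]
3.3333 [ 0.3902 -0.0344  0.3177] [-0.1687 -0.2638  2.2144  0.0883  0.8094 -1.7877]
4.3917 [ 0.3829 -0.2946  0.3195] [-0.779  -0.076   2.0691  0.2179  0.7868 -2.0964]
```

View pics/rav.png

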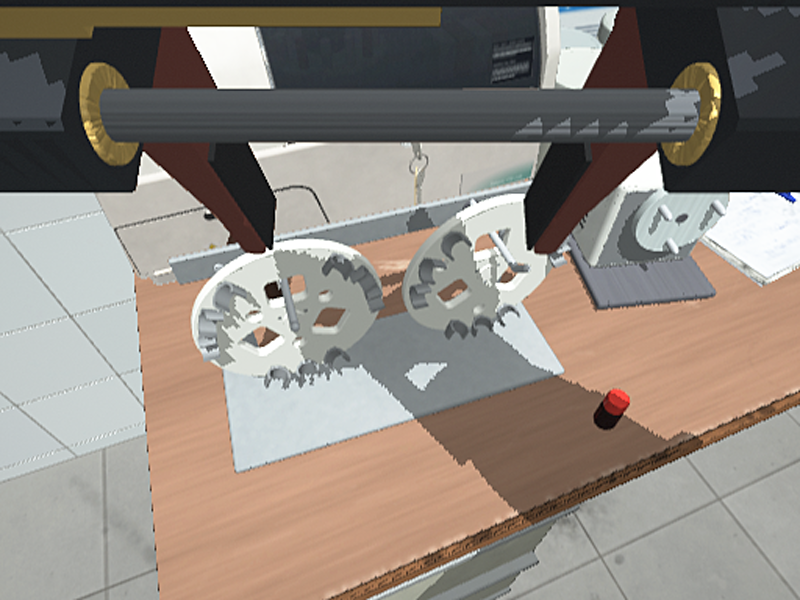

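View pics/rov.png

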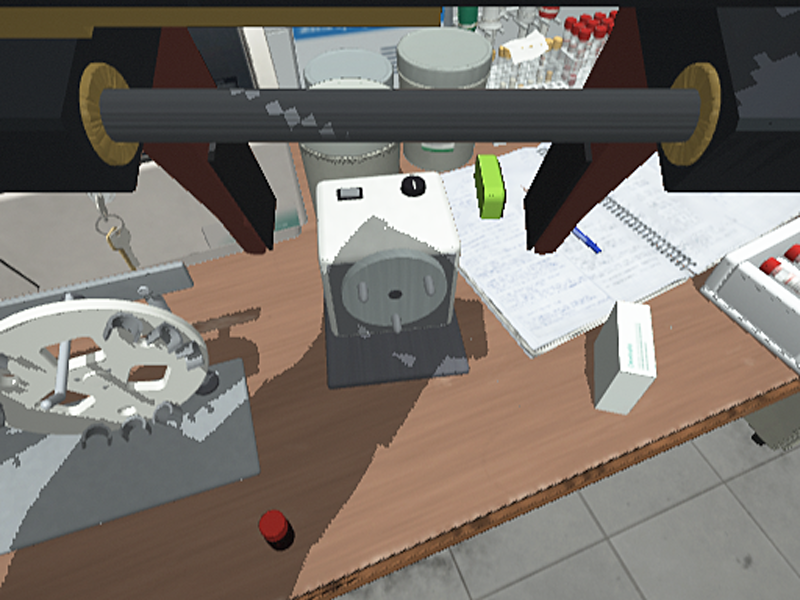

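The ra view shows the left wheel centred at (287,315) with small holes near its centre, and the right wheel at (480,265). The ro view shows the hub centre at (395,295) and studs at (362,290), (430,285) and (396,322). I'll rectify each face to front-on for precise measurement.

```bash
cat >> h.py <<'E'
def rect(name,T,half=.085,n=266,im=None):
    """front-on view of the yz plane of frame T; right = -y, up = +z (as seen from -x)"""
    KT=load(name); im=cv2.imread(f"pics/{name}.png")
    c=np.array([[0,half,half],[0,-half,half],[0,-half,-half],[0,half,-half]])
    H=cv2.getPerspectiveTransform(np.float32([[0,0],[n,0],[n,n],[0,n]]),np.float32(proj(KT,tf(T,c))))
    return cv2.warpPerspective(im,H,(n,n),flags=cv2.INTER_CUBIC|cv2.WARP_INVERSE_MAP)
E
python3 - <<'E'
from h import *
KT=camT("top"); c=lambda u,v:(u/3.47+115,v/3.47+140)
L=onz(KT,c(145,161),.202);Rr=onz(KT,c(358,185),.202); print(L,Rr)
yr=-.0586; rack=frame(yr,(.557,-.035,0))
inv=np.linalg.inv(rack); print(tf(inv,L),tf(inv,Rr))
for P in ((.4691,.0513,.183),(.4622,-.1125,.183)): print(tf(inv,P))
tiles=[]
for s,W in ((83,L),(-83,Rr)):
    x=tf(inv,W)[0,0]-.004
    T=rack@frame(0,(x,s/1000,.127))
    row=[]
    for n in ("ra","rb"): row.append(rect(n,T))
    tiles.append(row)
hub=frame(-.25,(.5205,-.3495,.105))
tiles[0].append(rect("ro",hub)); tiles[1].append(rect("ro",hub@frame(0,(-.018,0,0))))
a=np.vstack([np.hstack(r) for r in tiles])
for i in range(3):
  for j in range(2): cv2.drawMarker(a,(133+266*i,133+266*j),(0,0,255),0,9); 
for i in range(2):
  for j in range(2): cv2.circle(a,(133+266*i,133+266*j),int(75*266/170),(0,0,255),1)
cv2.circle(a,(133+532,133),int(46*266/170),(0,0,255),1)
for k in range(3):
  t=np.radians([-90,30,150][k]); cv2.circle(a,(int(665+50*np.cos(t)),int(399-50*np.sin(t))),6,(0,0,255),1)
cv2.imwrite("pics/rect1.png",a)
E
```

```text
[0.5255 0.0358 0.202 ] [ 0.5118 -0.1211  0.202 ]
[[-0.0356  0.0689  0.202 ]] [[-0.0401 -0.0886  0.202 ]]
[[-0.0928  0.081   0.183 ]]
[[-0.0901 -0.0829  0.183 ]]
```

View pics/rect1.png

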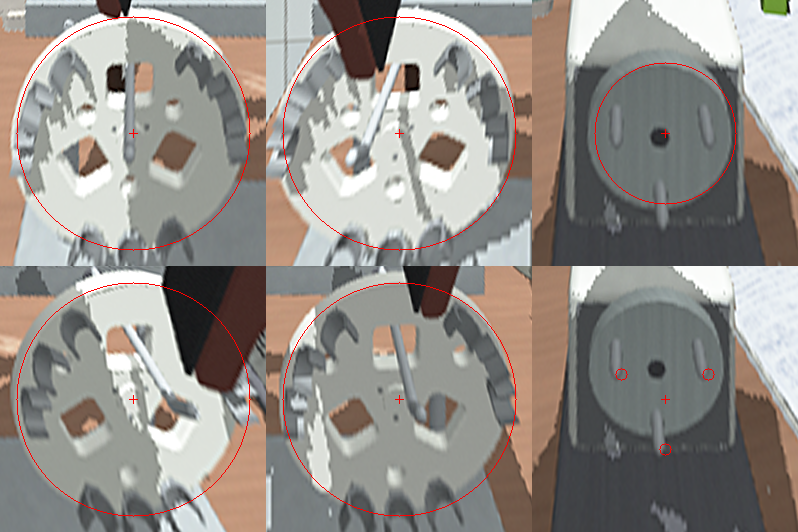

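Left wheel is wheel_p: its holes sit at the 32 mm radius, at (87,111), (173,109) and (128,187) in the first tile. The right wheel's hole is far out at (130,472). The coarse centres look 2 to 3 mm off, so I'll update them and check with a zoomed overlay.

```bash
cat > ov.py <<'E'
from h import *
import sys
def tile(name,T,half,n,rings):
    a=rect(name,T,half,n); KT=load(name)
    c=np.float32([[0,half,half],[0,-half,half],[0,-half,-half],[0,half,-half]])
    H=cv2.getPerspectiveTransform(np.float32(proj(KT,tf(T,c))),np.float32([[0,0],[n,0],[n,n],[0,n]]))
    for x,y,z,r in rings:
        t=np.linspace(0,2*np.pi,40); P=np.c_[0*t+x,y+r*np.cos(t),z+r*np.sin(t)]
        p=cv2.perspectiveTransform(np.float32(proj(KT,tf(T,P)))[None],H)
        cv2.polylines(a,[np.int32(np.round(p*8))],True,(0,0,255),1,cv2.LINE_AA,3)
    return a
an=np.radians([-90,30,150])
st=[(.032*np.cos(t),.032*np.sin(t)) for t in an]
rack=frame(-.0586,(.557,-.035,0)); 
W=rack@frame(0,(-.0396,.0853,.127-.001)); Hb=frame(-.25,(.5205,-.3495,.105))@frame(0,(0,.0032,0))
if __name__=="__main__":
    w=tile("ra",W,.085,400,[(0,0,0,.075)]+[(0,y,z,.00575) for y,z in st])
    h=tile("ro",Hb,.06,400,[(0,0,0,.046)]+[(0,y,z,.004) for y,z in st]+[(-.018,y,z,.003) for y,z in st])
    cv2.imwrite("pics/"+sys.argv[1]+".png",np.hstack([w,h])); print(W[:3,3],Hb[:3,3])
E
python3 ov.py ov1
```

```text
[0.5225 0.0525 0.126 ] [ 0.5213 -0.3464  0.105 ]
```

View pics/ov1.png

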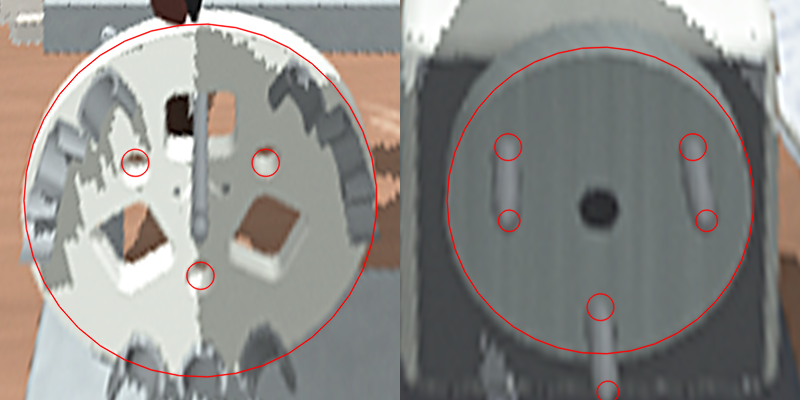

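The left tile shows the wheel overlay matching the rim and bolt holes within about 1 mm. In the right tile the studs match within about 0.5 mm laterally, and the hub face sits about 2 mm lower, so its x is slightly nearer. Next: yaw checks, then grasp reachability.

```bash
python3 - <<'E'
from h import *
from ov import *
r=lambda u,v:(511-u*.64,383-v*.64)
for n,a,b,z in (("ro",(329,387),(468,374),.006),("ra",(236,471),(563,371),.005)):
    P,Q=[onz(load(n),r(*p),z) for p in (a,b)]; d=P-Q; print(n,P,Q,np.linalg.norm(d),"yaw",-np.arctan2(d[0],d[1]))
# ik checks: tool y along +-frame x, z down
def down(yaw,s): x=np.array([np.cos(yaw),np.sin(yaw),0])*s; return quat(np.c_[np.cross(x,[0,0,-1]),x,[0,0,-1]])
for s in (1,-1):
    for p,y in (((.525,.053,.177),-.0586),((.525,.053,.28),-.0586),((.43,.06,.193),-.0586),((.40,-.3,.3),-.25),((.525,-.346,.155),-.25)):
        j=inverse_kinematics(np.array(p),down(y,s)); print(s,p,None if j is None else np.array(j))
E
```

```text
ro [ 0.5101 -0.2721  0.006 ] [ 0.4729 -0.4045  0.006 ] 0.13746014670263812 yaw -0.2737543406144669
ra [0.4727 0.1358 0.005 ] [ 0.4536 -0.1904  0.005 ] 0.32675263895329115 yaw -0.05833240297311553
1 (0.525, 0.053, 0.177) [ 0.0781  0.343   1.8805 -0.      0.9181  0.1367]
1 (0.525, 0.053, 0.28) [ 0.0781  0.2137  1.7883 -0.      1.1397  0.1367]
1 (0.43, 0.06, 0.193) [ 0.1112  0.185   2.06   -0.      0.8966  0.1698]
1 (0.4, -0.3, 0.3) [-0.6673  0.1481  1.8214 -0.      1.172  -0.4173]
1 (0.525, -0.346, 0.155) [-0.6016  0.5083  1.6679 -0.      0.9654 -0.3516]
-1 (0.525, 0.053, 0.177) None
-1 (0.525, 0.053, 0.28) None
-1 (0.43, 0.06, 0.193) None
-1 (0.4, -0.3, 0.3) None
-1 (0.525, -0.346, 0.155) None
```

```bash
cat >> h.py <<'E'
def down(yaw): x=np.array([np.cos(yaw),np.sin(yaw),0]); return quat(np.c_[np.cross(x,[0,0,-1]),x,[0,0,-1]])
RY=-.0585; HY=-.26
rack=frame(RY,(.557,-.035,0)); hub=frame(HY,(.5193,-.346,.105))
rp=lambda x,z,y=.0853: tf(rack,(x,y,z))[0]
hp=lambda x,z,y=0.: tf(hub,(x,y,z-.105))[0]
E
python3 - <<'E'
from h import *
q=down(RY)
command_gripper(.34)
move_pose(rp(-.038,.30),q)
print(get_time(),get_ft_force())
movel(rp(-.038,.20),v=.15)
print(movel(rp(-.038,.177),v=.04,until_force=4),get_tcp_pos(),get_ft_force())
command_gripper(0); wait(.2)
print(get_time(),get_grip_width()*88,get_finger_force(),get_ft_force())
movel(rp(-.038,.193),v=.04); print(get_tcp_pos(),get_ft_force(),get_grip_width()*88)
KT,im=snap("scene","g1"); im2=read_camera("top")[:,:,::-1]
a=cv2.resize(im[130:240,165:275],(400,400),interpolation=cv2.INTER_CUBIC);b=cv2.resize(im2[140:240,110:210],(400,400),interpolation=cv2.INTER_CUBIC)
cv2.imwrite("pics/g1v.png",np.hstack([a,b]))
E
```

```text
7.3167 [ 0.1568 -0.4135  0.2677]
False [0.5241 0.0524 0.177 ] [0.2104 0.19   0.7312]
9.5333 7.930711037064388 29.990500509738922 [-0.6213  0.691   0.8583]
[0.5241 0.0524 0.1932] [ 0.1086  0.4069 -2.9098] 8.128502032568171
```

View pics/g1v.png

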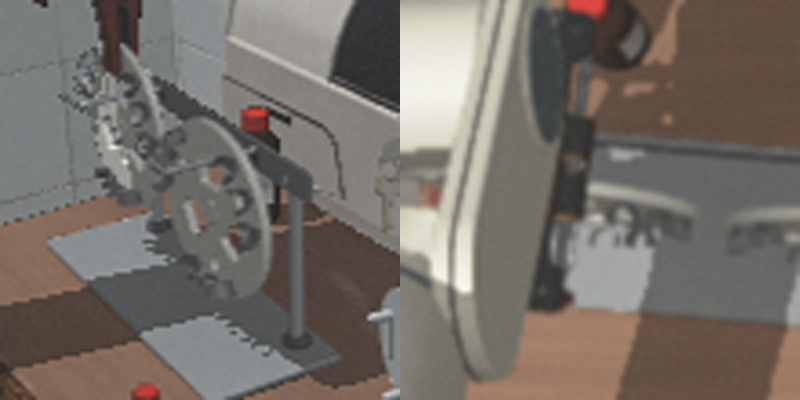

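The wheel is gripped (width 8.1 mm) at (120,110) in the left crop, with the other wheel hanging undisturbed. Now I'll slide it off with a force guard.

```bash
python3 - <<'E'
from h import *
wait(.2); print(get_ft_force(),get_grip_width()*88)
s=movel(rp(-.125,.193),v=.07,until_force=5); print(s,get_time(),get_tcp_pos(),get_ft_force())
if not s:
    movel(rp(-.128,.32),v=.2); print(get_ft_force())
    movel(hp(-.064,.32),down(HY),v=.25)
    movel(hp(-.064,.157),v=.15); wait(.2)
    print(get_time(),get_tcp_pos(),get_ft_force(),get_grip_width()*88)
    KT,im=snap("wrist","g2"); snap("scene","g2s")
    b=cv2.imread("pics/g2s.png")
    cv2.imwrite("pics/g2v.png",np.hstack([cv2.resize(im[::-1,::-1],(400,300)),cv2.resize(b[170:275,230:370],(400,300),interpolation=cv2.INTER_CUBIC)]))
E
```

```text
[-0.2036  0.2723 -2.7966] 7.655270425432664
False 11.775 [0.4377 0.0574 0.1931] [ 0.1452 -0.1072 -1.6326]
[ 0.3339  0.0181 -1.5571]
15.6917 [ 0.4578 -0.3298  0.1578] [-0.2962  0.0872 -1.8829] 7.710337856565066
```

View pics/g2v.png

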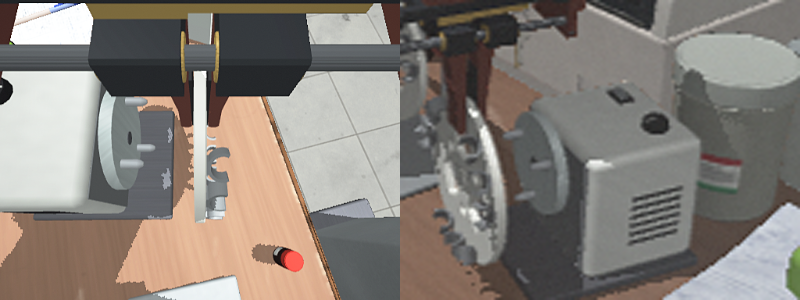

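The left crop shows the wheel edge-on at (205,150), parallel to the hub at (125,140). In the right crop it is clear in front of the studs. Now for the guarded insertion.

```bash
python3 - <<'E'
from h import *
inv=np.linalg.inv(hub)
movel(hp(-.03,.155),v=.1); wait(.2); print(get_tcp_pos(),get_ft_force(),tf(inv,get_tcp_pos()))
s=movel(hp(0.000,.155),v=.025,until_force=5); print(s,get_time(),tf(inv,get_tcp_pos()),get_ft_force(),get_ft_torque())
E
```

```text
[ 0.4897 -0.338   0.1549] [ 0.4041  0.4711 -1.7955] [[-0.0306  0.0001  0.0499]]
True 17.4667 [[-0.0042  0.0002  0.0492]] [ 0.3952  0.7481 -1.7541] [-0.0761  0.086   0.0286]
```

It stopped at −4.2 mm, so the wheel's back face is at the hub plane as predicted. I'll release, retreat upward, and confirm home with a press at the centre.

```bash
python3 - <<'E'
from h import *
command_gripper(.3); wait(.2); print(get_ft_force(),get_grip_width()*88)
p=get_tcp_pos(); movel(p+[0,0,.12],v=.15)
command_gripper(0); wait(.1)
snap("scene","g3"); print(get_time())
# press pose: tool z = hub x tilted down
hx=hub[:3,0]; hy=hub[:3,1]
for deg in (30,40,50,60):
    z=hx*np.cos(np.radians(deg))-np.array([0,0,1])*np.sin(np.radians(deg))
    for s in (1,-1):
      for nm,y in (("y=lat",s*hy),("y=up",s*np.cross(hy,z))):
        q=quat(np.c_[np.cross(y,z),y,z])
        js=[inverse_kinematics(hp(x,.107),q) for x in (-.10,-.008)]
        print(deg,s,nm,[None if j is None else np.array(j) for j in js])
E
```

```text
[ 0.3363 -0.2755 -0.0972] 26.42274101119638
19.85
30 1 y=lat [array([-1.0337,  0.6813,  2.4141,  2.3483,  1.0145,  1.6088]), array([-0.8601,  0.6739,  2.265 ,  2.4573,  0.8846,  1.7183])]
30 1 y=up [array([-1.0337,  0.6813,  2.4141,  2.3483,  1.0145,  0.038 ]), array([-0.8601,  0.6739,  2.265 ,  2.4573,  0.8846,  0.1475])]
30 -1 y=lat [array([-1.0337,  0.6813,  2.4141,  2.3483,  1.0145, -1.5328]), array([-0.8601,  0.6739,  2.265 ,  2.4573,  0.8846, -1.4233])]
30 -1 y=up [None, None]
40 1 y=lat [array([-0.9667,  0.5383,  2.3743,  2.2737,  0.7102,  1.7989]), array([-0.8163,  0.567 ,  2.217 ,  2.3308,  0.592 ,  1.9084])]
40 1 y=up [array([-0.9667,  0.5383,  2.3743,  2.2737,  0.7102,  0.2281]), array([-0.8163,  0.567 ,  2.217 ,  2.3308,  0.592 ,  0.3376])]
40 -1 y=lat [array([-0.9667,  0.5383,  2.3743,  2.2737,  0.7102, -1.3427]), array([-0.8163,  0.567 ,  2.217 ,  2.3308,  0.592 , -1.2332])]
40 -1 y=up [None, None]
50 1 y=lat [array([-0.8965,  0.4402,  2.3085,  2.02  ,  0.438 ,  2.1372]), array([-0.7697,  0.4981,  2.1446,  1.9533,  0.3448,  2.3331])]
50 1 y=up [array([-0.8965,  0.4402,  2.3085,  2.02  ,  0.438 ,  0.5664]), array([-0.7697,  0.4981,  2.1446,  1.9533,  0.3448,  0.7623])]
50 -1 y=lat [array([-0.8965,  0.4402,  2.3085,  2.02  ,  0.438 , -1.0044]), array([-0.7697,  0.4981,  2.1446,  1.9533,  0.3448, -0.8085])]
50 -1 y=up [None, array([-0.7697,  0.4981,  2.1446,  1.9533,  0.3448, -2.3793])]
60 1 y=lat [None, None]
60 1 y=up [array([-0.8293,  0.3902,  2.224 ,  1.3099,  0.2827,  1.3359]), array([-0.724 ,  0.4682,  2.0538,  1.0151,  0.2665,  1.7338])]
60 -1 y=lat [array([-0.8293,  0.3902,  2.224 ,  1.3099,  0.2827, -0.2349]), array([-0.724 ,  0.4682,  2.0538,  1.0151,  0.2665,  0.163 ])]
60 -1 y=up [array([-0.8293,  0.3902,  2.224 ,  1.3099,  0.2827, -1.8057]), array([-0.724 ,  0.4682,  2.0538,  1.0151,  0.2665, -1.4078])]
```

```bash
python3 - <<'E'
from h import *
inv=np.linalg.inv(hub); hx=hub[:3,0]; hy=hub[:3,1]; a=np.radians(40)
z=hx*np.cos(a)-np.array([0,0,1])*np.sin(a); y=-hy
q=quat(np.c_[np.cross(y,z),y,z])
movel(hp(-.13,.275),v=.25); print(get_time())
move_pose(hp(-.11,.16),q); print(get_time(),get_ft_force())
movel(hp(-.05,.098),v=.12); wait(.2); f0=np.array(get_ft_force()); print(get_time(),f0)
s=movel(hp(-.002,.098),v=.02,until_force=12); 
print(s,get_time(),tf(inv,get_tcp_pos()),hub[:3,:3].T@(np.array(get_ft_force())-f0))
wait(.2); print(tf(inv,get_tcp_pos()),hub[:3,:3].T@(np.array(get_ft_force())-f0))
E
```

```text
20.5
22.3083 [ 0.2935  0.6555 -0.6082]
23.375 [ 0.0974 -0.3705  0.1567]
True 25.025 [[-0.0145  0.0002 -0.0077]] [-3.2856 -0.2153  1.7556]
[[-0.0145  0.0002 -0.0078]] [-3.9325  0.2546  2.6491]
```

```bash
python3 - <<'E'
from h import *
inv=np.linalg.inv(hub)
s=movel(hp(-.004,.098),v=.015,until_force=15)
print(s,get_time(),tf(inv,get_tcp_pos()),hub[:3,:3].T@np.array(get_ft_force()))
movel(hp(-.06,.098),v=.1)
movel(hp(-.12,.17),v=.15)
# verify with a view from the same direction as 'ro'
p,q=look(np.array((.22,-.247,.44)),(.50,-.347,.105),np.pi); move_pose(p,q); wait(.2)
KT,im=snap("wrist","fin"); snap("scene","fins"); snap("top","fint"); print(get_time(),get_ft_force())
from scipy.optimize import minimize
from scipy.ndimage import map_coordinates
g=cv2.GaussianBlur(im,(0,0),.8).astype(float).min(2)   # white wheel vs wood/dark: min channel
t=np.radians(np.r_[200:250:1,290:341:1, 20:55:1,125:160:1])
def score(v,KT=KT,g=g):
    x,y,z,yaw,pit=v
    T=hub.copy(); T[:3,:3]=hub[:3,:3]@R.from_euler('zy',[yaw,pit]).as_matrix(); T[:3,3]=tf(hub,(x,y,z))[0]
    s=0
    for r,w in ((.0735,1),(.0765,-1)):
        P=proj(KT,tf(T,np.c_[0*t-.008,r*np.cos(t),r*np.sin(t)])); s=s+w*map_coordinates(g,[P[:,1],P[:,0]],order=1)
    return -np.clip(s,-40,40).mean()
best=min((score((x,y,z,0,0)),x,y,z) for x in np.arange(-.016,.009,.002) for y in np.arange(-.006,.0061,.001) for z in np.arange(-.008,.0081,.001)); print("fit",best)
for x in (-.012,-.006,0): print(x,min((score((x,y,z,0,0)),y,z) for y in np.arange(-.006,.0061,.001) for z in np.arange(-.01,.0081,.001)))
E
```

```text
True 25.5333 [[-0.0145  0.0004 -0.0084]] [-2.8682 -0.7429  3.1016]
28.775 [ 0.015  -0.033   0.2009]
fit (np.float64(-17.80345222815584), np.float64(-0.004), np.float64(0.001), np.float64(0.006))
-0.012 (np.float64(-0.6129098801982159), np.float64(-0.006), np.float64(0.007999999999999985))
-0.006 (np.float64(-17.726937649607223), np.float64(0.001), np.float64(0.007999999999999985))
0 (np.float64(-16.073457758425526), np.float64(0.0), np.float64(0.0009999999999999905))
```

Both centre presses stopped at the same depth, which implies the front face is at −8.1 mm, i.e. flush. I'll check for tilt with firm presses below and above centre, inside the hub radius.

```bash
python3 - <<'E'
from h import *
inv=np.linalg.inv(hub); hx=hub[:3,0]; hy=hub[:3,1]; a=np.radians(40)
z=hx*np.cos(a)-np.array([0,0,1])*np.sin(a); y=-hy
q=quat(np.c_[np.cross(y,z),y,z])
move_pose(hp(-.11,.16),q)
for zz in (.112,.081):
    movel(hp(-.03,zz),v=.12); wait(.15)
    s=movel(hp(-.002,zz),v=.02,until_force=22)
    print(s,get_time(),tf(inv,get_tcp_pos()))
    movel(hp(-.035,zz),v=.1)
movel(hp(-.12,.17),v=.2); p=get_tcp_pos(); movel(p+[0,0,.12],v=.2); wait(.3)
print(get_time(),get_ft_force()); 
a=[cv2.imread(f"pics/{n}.png").astype(int) for n in ("scene0",)][0]
KT,b=snap("scene","fin2")
d=np.abs(a-b.astype(int)).max(2)
# bystanders / other wheel unchanged? (scene pixels)
for n,(u,v) in dict(vial=(205,244),carton=(299,311),bottle=(236,163),wheelq=(226,188)).items(): print(n,d[v-10:v+10,u-8:u+8].mean())
E
```

```text
True 32.2917 [[-0.0144  0.0003  0.0061]]
True 34.0917 [[-0.0144  0.0003 -0.0249]]
36.2917 [-0.1731  0.1256 -0.4619]
vial 33.434375
carton 9.2
bottle 14.4125
wheelq 24.45
```

The presses above, below and at the centre agree to 0.1 mm, so the wheel is flat. The vial's pixels differ, most likely from arm shadow, so I'll check the red cap positions.

```bash
python3 - <<'E'
from h import *
for f in ("scene0","g1","fin2"):
    im=cv2.imread(f"pics/{f}.png").astype(int); m=(im[...,2]>1.8*im[...,1])&(im[...,2]>1.8*im[...,0])&(im[...,2]>90)
    n,_,s,c=cv2.connectedComponentsWithStats(m.astype(np.uint8)); print(f,[(s[i,4],c[i].round(1)) for i in range(1,n) if s[i,4]>15 and 190<c[i][0]<260])
job_done()
print(get_time())
E
```

```text
scene0 [(np.int32(41), array([234.7, 162.1])), (np.int32(45), array([204.7, 238.9]))]
g1 [(np.int32(42), array([234.6, 162.1])), (np.int32(45), array([204.7, 239. ]))]
fin2 [(np.int32(39), array([234.8, 162.1])), (np.int32(35), array([205. , 238.9]))]
the job is handed in; nothing more can be done
the job is handed in; nothing more can be done
```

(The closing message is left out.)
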